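# Clamp a module in the test fixture

## Robot

A 6-joint arm with a two-finger parallel gripper is mounted at the origin on the work surface. World frame = base frame: x ahead of the robot, y to its left, z up, the work surface at z = 0. Lengths are in m, angles in rad, forces in N, time in s.
With the tool pointing down it reaches from about 0.325 to 0.85 m from the base axis. Payload 15.5 kg.
Tool frame: the origin (TCP) lies midway between the tips of the shut fingers; the grasp point (between the pads) lies 19 mm behind it (hold_point_z is the distance from the TCP to the grasp point, in m); z points along the fingers, y is the line along which they close (so a half turn about z gives the same grasp; the last joint's range is limited). The gripper opens to 91 mm and grips with 3 to 60 N. Pads are 32 mm wide; open, the fingers measure 118 mm over their backs; the gripper's body (76 mm by 178 mm) begins 60 mm behind the grasp point.
Start: joints at [-1.298, 0.494, 1.345, -0, 1.302, -0.096], TCP at [0.225, -0.583, 0.214] pointing down, gripper open.
Joint ranges: [-2.91, 2.91], [-0.82, 2.16], [0.22, 2.67], [-1.22, 4.37], [0.12, 2.79], [-3.08, 3.08]. Speed limits (rad/s): [1.89, 1.89, 2.57, 3.01, 3.01, 3.01].

## Interface

Orientations are given as a unit quaternion [w, x, y, z].
In Python, from bench import state, camera, finish_job, hold_point_z gives the robot as it stands. The module is installed in compiled form; this text tells all that it offers.
- The arm moves only by the tool drive_tool, never from a script. Its arguments are lists of equal length, an entry for each row: "xyz": the shift along the world's x, y, z in cm, a list of three; "angular": the turn, a rotation vector about the world's x, y, z in units of 10 degrees (1.0 is 10 degrees), a list of three; "claw": the opening, from -1 (shut) to 1 (fully open). In form: {"xyz": [[x, y, z], ...], "angular": [[ax, ay, az], ...], "claw": [claw, ...]}. A call has 1 to 12 rows; each row is the pose to reach, as a shift and turn from the pose commanded when the call began; what a row does not reach only later rows make up. A row lasts 1/8 s, in which the tool goes at most 62.5 mm and 10.7 degrees, less where a joint would pass 70% of its speed; a pose out of reach is approached as far as the arm can. A call with a gripper value outside its range is refused whole. The fingers move at their own pace and stop on an object; the grip force is fixed at half the most. Time passes only in rows, so rows that repeat a pose let the fingers close. It gives the time, the measured TCP pose, the force, the opening and the grip force at its end, in the units of the state.
- state(): the state, without advancing time (a new reading comes with each control period).
- camera(name): name is "scene" or "side" or "wrist"; returns a dict with "image" (384x512x3 uint8, red, green, blue), "intrinsics" (3x3 intrinsics, pixels), "R" (3x3) and "t" (3): a world point X has camera coordinates R X + t; the wrist camera has in their place "T_tool_cam" (4x4, takes a point from camera to tool coordinates, whose origin is the TCP and whose axes are the flange's). Camera axes: x right, y down, z forward; pixel columns grow to the right and rows downward; lengths in m; the calibration is good to about 2 mm. A picture is of the moment at which its call begins: read the wrist's pose just before it. There is no depth.
- finish_job(): hands the job in; it is judged then, once.
The state is a dict: "t": time; "q": joint angles; "joint_velocities": joint speeds; "joint_efforts": joint torques, N m; "tool_pos": TCP position; "eef_rot": TCP orientation; "contact_force": force on the tool from outside, world axes, zero at the start; "torque": the same for the moment, N m; "grip_width": finger opening in m; "grasp_force": force on a finger pad.
Only numpy, scipy, OpenCV 4.12 (cv2) and the standard library are available. Lean on these libraries where they do the work, as an engineer would, in place of code of your own. Each camera call takes 0.05 s, during which the arm holds its last target. There are 200 camera calls.

## Task

Push the sprung hold-down arm of the test fixture back until it flips over and stays back, and slide the module lying on the fixture's loading plate between the guide rails, black end first, fully home against the black stop. Then tip the arm over again so that its rubber foot bears down on the module, and let go. Do not disturb the screwdriver, the jar and the heat sink lying beside the fixture.

Things in the scene. Friction and masses are not known exactly. Their poses are not given: they have to be found in the camera images.
- fixture: Fixed dark grey base plate 330 x 120 x 12 mm on the bench, carrying rails, stop and arm. Origin on the bench surface, on the centre line at the channel mouth; x = level direction in which the module is slid home, z up. Plate from x = -155 to +175 mm; its top, on which the module slides, is 12 mm above the bench and bare from x = -155 to -8 mm (the loading plate).
- mouth (a point): Mouth of the guide channel: fixture x = 0, y = 0, 12 mm above the bench. Axes as the fixture's. Two steel guide rails, 10 mm high above the plate, 8 mm thick: straight and 54 mm apart inside from fixture x = 20 to 100 mm, flaring to about 66 mm apart at x = -7 mm.
- home (a point): Centre of the foot of the black stop's face: fixture x = 100 mm, y = 0, 12 mm above the bench; axes as the fixture's. The stop is 70 mm wide, 12 mm thick, 14 mm high above the plate. module_nose comes here when the module is home.
- hinge (a point): Middle of the arm's hinge axis (along the fixture's y): fixture x = 135 mm, y = 0, 57 mm above the bench. Axes as the fixture's. It is carried by two bracket cheeks 34 mm long, outer faces 17 mm either side of the centre line, tops 67 mm above the bench.
- clamp (a joint): Angle of the hold-down arm, rad, 0 to 1.75. 0: fully down, bar sloping 0.15 below level to fixture -x (start). 0.15: bar level, foot on module. 1.75: thrown back, bar upright. Over-centre spring, neutral near 0.85: drives it down below that, back above that, and holds it there. It takes 5 to 8 N at the ball or bar end; past neutral it goes over by itself, damped, in about 1 s.
- ball (a point): Centre of the black ball, 22 mm, on the arm's handle: a 10 mm round steel stem, 75 mm from hinge to ball centre. At joint 0 it stands leaning 0.34 rad from vertical to the fixture's -x; at joint q it has turned by q towards +x, so at 1.75 it points to +x, 0.16 rad above level. Pushed towards +x it throws the arm back.
- bar_end (a point): Free end of the arm's steel bar, 94 mm from the hinge; bar 14 mm wide (y), 10 mm thick. At joint 1.75 the bar stands upright, its end 150 mm above the bench at about fixture x = 138 mm; pushed there towards -x it brings the arm down.
- foot (a point): Centre of the underside of the arm's black rubber foot, 18 mm diameter, 85 mm along the bar from the hinge, 25 mm square below its centre line. Down on the module it lies at fixture x = 50 mm, 32 mm above the bench; at 1.75 it points to -x, about 140 mm up. While down it does not yield if the module is pushed against it.
- module: Loose electronics module, a flat aluminium housing 80 x 50 x 20 mm (x, y, z), its last 12 mm at +x a black connector end 16 mm high; 0.14 to 0.28 kg. Origin at the centre of its underside, x towards the black end. Starts flat on the loading plate, black end roughly to the stop, somewhat askew and off centre. 2 mm play either side in the rails. Home: origin at fixture x = 60 mm.
- module_nose (a point): Centre of the lower edge of the module's black end face: 40 mm along +x from the module's origin. Axes as the module's.
- driver: Loose screwdriver with a yellow handle, under 220 mm long and under 35 mm high, lying beside the fixture; not to be disturbed.
- jar: Small loose screw-top jar, 40 mm diameter, 50 mm high, standing beside the fixture; origin at the centre of its underside; not to be disturbed.
- heatsink: Loose dark finned heat sink 50 x 45 x 25 mm, lying beside the fixture; origin at the centre of its underside; not to be disturbed.
Mind the look-alikes: they are no part of the job. What is meant by the module is not blue or red, and is the larger of those in its own colour.

How it is judged:
On the way, in this order (a step that is already met when the one before it is completed fails the run):
1. the arm is thrown back and stays back, the module not yet home (value of joint clamp above 1.5 rad and not (x of module_nose in the frame of home between -0.004 and 0.003 m and y of module_nose in the frame of home between -0.005 and 0.005 m and z of module_nose in the frame of home between -0.003 and 0.003 m and angle between the x axis of module and the x axis of fixture, either way round below 0.08 rad and angle between module's own z axis and vertical below 0.06 rad)), for 0.2 s.
2. the module lies home against the stop with the arm still back (x of module_nose in the frame of home between -0.004 and 0.003 m and y of module_nose in the frame of home between -0.005 and 0.005 m and z of module_nose in the frame of home between -0.003 and 0.003 m and angle between the x axis of module and the x axis of fixture, either way round below 0.08 rad and angle between module's own z axis and vertical below 0.06 rad and value of joint clamp above 1.2 rad), for 0.2 s.
At the end, for the whole second after the job is handed in: The module lies flat on the plate between the rails, black end within 4 mm of the stop (5 mm sideways, 0.08 rad), at rest; the arm is down (joint 0.09 to 0.22 rad) and its foot presses on the module with more than 2 N (x of module_nose in the frame of home between -0.004 and 0.003 m and y of module_nose in the frame of home between -0.005 and 0.005 m and z of module_nose in the frame of home between -0.003 and 0.003 m and angle between the x axis of module and the x axis of fixture, either way round below 0.08 rad and angle between module's own z axis and vertical below 0.06 rad and value of joint clamp between 0.09 and 0.22 rad and contact force between clamp and module above 2 N and linear speed of module below 0.01 m/s); the robot touches nothing.
It fails at once if the screwdriver is moved by more than 20 mm (distance of driver from where it was at the start of the episode above 0.02 m).
It fails at once if the jar is moved by more than 20 mm (distance of jar from where it was at the start of the episode above 0.02 m).
It fails at once if the heat sink is moved by more than 20 mm (distance of heatsink from where it was at the start of the episode above 0.02 m).
It also fails if it takes over 72 s, if anything falls off the work surface, if the arm or the gripper's body presses on something with over 40 N, if the wrist force passes 120 N, or if a joint passes its speed limit or range.

## Working session

There is one attempt and no reset: what is moved stays moved. The work goes in short steps, Python scripts to look and compute and a tool call to move; the robot and the scene stay as the last step left them, time stands still between calls to the robot, and variables do not carry over. Pictures are saved under pics/ and viewed, at most 10 in all, crops included, and the job is handed in when it is done.

Besides the shell and the picture viewer there is one more tool, called after ">>>" as name(argument=value, ...) on one line, values as JSON. drive_tool: Moves the arm, as the interface text tells. Its arguments: {"type":"object","properties":{"xyz":{"type":"array","items":{"type":"array","items":{"type":"number"}}},"angular":{"type":"array","items":{"type":"array","items":{"type":"number"}}},"claw":{"type":"array","items":{"type":"number"}}},"required":["xyz","angular","claw"]}

```bash
mkdir -p pics; python3 - <<'E'
from bench import *
import cv2,numpy as np
for n in("scene","side"):
    c=camera(n); cv2.imwrite(f"pics/{n}0.png",cv2.cvtColor(c["image"],cv2.COLOR_RGB2BGR)); print(n,c["intrinsics"],c["R"],c["t"])
s=state();print(s["t"],s["tool_pos"],s["eef_rot"],hold_point_z)
E
```

```text
scene [[358.47916333   0.         256.44491488]
 [  0.         358.47916333 191.10119412]
 [  0.           0.           1.        ]] [[ 0.20993858  0.97766839 -0.00950272]
 [ 0.635108   -0.14375586 -0.75892825]
 [-0.74334623  0.15329306 -0.65110492]] [-0.05920936 -0.26039455  1.11546176]
side [[477.2984982    0.         253.01234919]
 [  0.         477.2984982  184.58204727]
 [  0.           0.           1.        ]] [[-0.8885471  -0.45875289  0.00546203]
 [-0.36188063  0.6935003  -0.62297653]
 [ 0.28200437 -0.55552059 -0.78222146]] [0.440398   0.30531338 0.80553138]
0.1 [ 0.22463498 -0.58287737  0.21338589] [-5.57442075e-04  9.83139326e-01  1.82857195e-01 -4.12708167e-05] 0.0188
```

View pics/scene0.png

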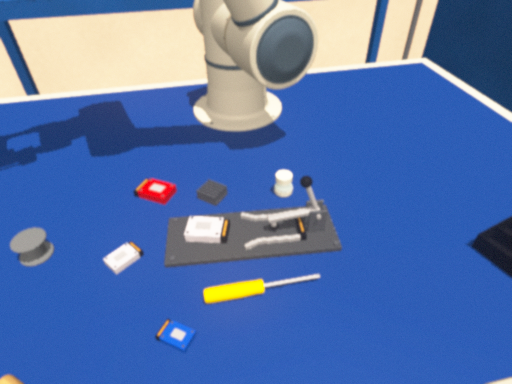

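View pics/side0.png

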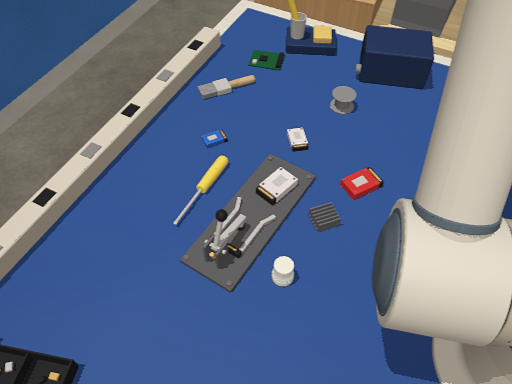

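The scene picture shows two white modules: one on the plate at scene (205,230) / side (277,184), and a smaller one on the bench at scene (123,257) / side (297,138). The blue one at (176,335) and the red one at (156,189) are ruled out by colour. The white one on the plate is larger and lies on the loading plate, so it fits the description. I'll confirm it in enlarged crops.

```bash
python3 - <<'E'
import cv2
a=cv2.imread("pics/scene0.png")[165:310,155:350]; cv2.imwrite("pics/sc.png",cv2.resize(a,None,fx=4,fy=4,interpolation=cv2.INTER_CUBIC))
a=cv2.imread("pics/side0.png")[145:295,160:350]; cv2.imwrite("pics/si.png",cv2.resize(a,None,fx=4,fy=4,interpolation=cv2.INTER_CUBIC))
E
```

```text
(no output)
```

View pics/sc.png

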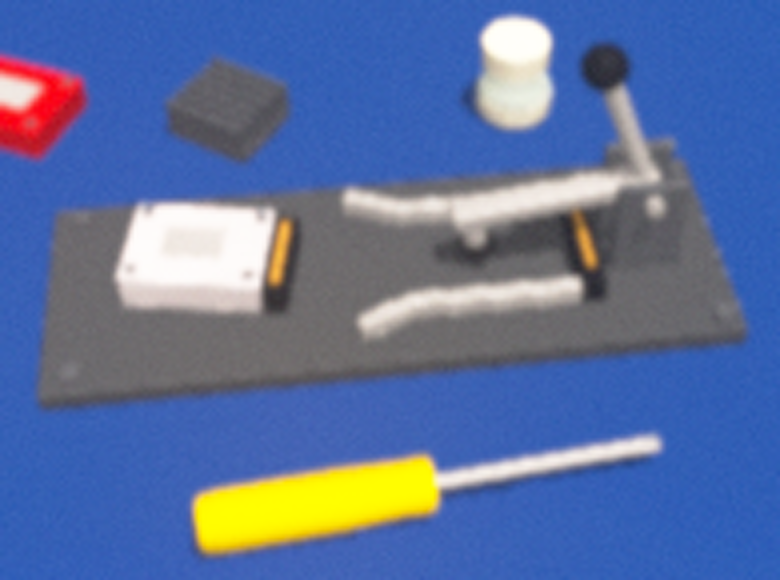

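View pics/si.png

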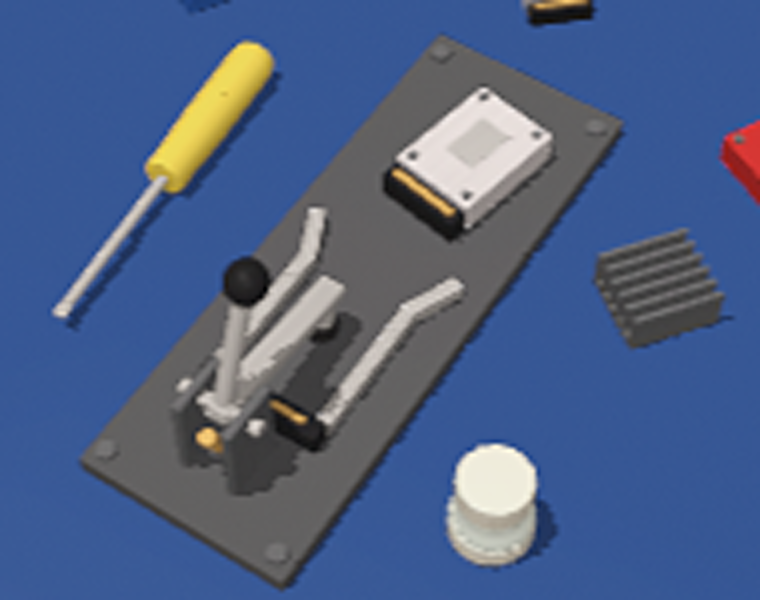

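Confirmed: the white module on the plate, with its black end towards the stop, is the larger one. Next I'll fit the fixture and module poses from both views.

```bash
cat > h.py <<'E'
import numpy as np, cv2
from scipy.optimize import least_squares
K={"scene":(np.array([[358.479,0,256.445],[0,358.479,191.101],[0,0,1]]),np.array([[.20993858,.97766839,-.00950272],[.635108,-.14375586,-.75892825],[-.74334623,.15329306,-.65110492]]),np.array([-.05920936,-.26039455,1.11546176])),
"side":(np.array([[477.2985,0,253.012],[0,477.2985,184.582],[0,0,1]]),np.array([[-.8885471,-.45875289,.00546203],[-.36188063,.6935003,-.62297653],[.28200437,-.55552059,-.78222146]]),np.array([.440398,.30531338,.80553138]))}
def proj(n,X):
    k,R,t=K[n]; p=(k@(R@np.atleast_2d(X).T+t[:,None])); return (p[:2]/p[2]).T
off={"scene":(155,165),"side":(160,145)}
def full(n,p): return (np.atleast_2d(p)+.5)/4-.5+np.array(off[n])
def fit(obs,z,x0):
    def place(v,L): c,s=np.cos(v[2]),np.sin(v[2]); L=np.array(L)/1000; return np.c_[v[0]+c*L[:,0]-s*L[:,1],v[1]+s*L[:,0]+c*L[:,1],np.full(len(L),z)]
    f=lambda v:np.concatenate([(proj(n,place(v,L))-full(n,P)).ravel() for n,L,P in obs])
    r=least_squares(f,x0,loss="soft_l1"); return r.x,f(r.x).reshape(-1,2).round(1)
def ground(n,p,z):
    k,R,t=K[n]; d=R.T@np.linalg.solve(k,np.r_[full(n,p)[0],1]); o=-R.T@t; return o+d*(z-o[2])/d[2]
def tri(a,b):
    P=[K[n][0]@np.c_[K[n][1],K[n][2]] for n in("scene","side")]
    X=cv2.triangulatePoints(*P,full("scene",a).T,full("side",b).T); return (X[:3]/X[3]).ravel()
E
python3 - <<'E'
from h import *
L=[(-155,60),(-155,-60),(175,-60),(175,60)]
F,r=fit([("scene",L[:3],[(58,213),(42,400),(745,330)]),("side",L,[(622,123),(440,36),(82,462),(285,583)])],.012,[.5,-.2,1.57]);print("fix",F,r.tolist())
F1,_=fit([("scene",L[:3],[(58,213),(42,400),(745,330)])],.012,F);F2,_=fit([("side",L,[(622,123),(440,36),(82,462),(285,583)])],.012,F);print(F1,F2)
M=[(-40,25),(-40,-25),(28,25),(28,-25)]
m,r=fit([("scene",M,[(135,203),(118,280),(277,208),(262,288)]),("side",M,[(553,135),(484,87),(468,212),(397,160)])],.032,[.5,-.3,1.57]);print("mod",m,r.tolist())
c,s=np.cos(F[2]),np.sin(F[2]);T=lambda p:np.array([[c,s],[-s,c]])@(np.array(p)[:2]-F[:2])*1000
print("mod in fix",T(m),m[2]-F[2])
b=tri((606,66),(246,281));print("ball",b,T(b),"expect x",135-75*np.sin(.34),57+75*np.cos(.34))
for nm,a,z in [("jar",(515,112),0),("jartop",(516,35),.05),("hs",(240,158),0),("hs",(290,105),.0),("hsL",(168,120),0),("drv",(658,445),.004),("drv",(195,510),.015),("drv",(437,465),.012)]:
    g=ground("scene",a,z);print(nm,g.round(3),T(g).round())
g=ground("side",(494,478),.05);print("jartop side",g,T(g))
E
```

```text
fix [ 0.53067099 -0.07364744  1.47911901] [[-1.1, -1.1], [-1.5, -1.1], [1.5, -1.6], [0.1, -0.7], [-1.0, -0.9], [-1.3, -0.2], [-0.2, 0.7]]
[ 0.53380368 -0.07241086  1.4767166 ] [ 0.52931394 -0.07381822  1.47611892]
mod [ 0.51674525 -0.14691761  1.30519699] [[0.7, -0.4], [-0.3, -0.9], [-0.6, -0.6], [-0.2, -1.7], [-0.6, 0.0], [-1.2, -0.1], [-0.2, -0.5], [-0.4, -0.4]]
mod in fix [-74.23736926   7.15945911] -0.17392202132907442
ball [0.54212868 0.03457324 0.12776124] [108.81515155  -1.50207758] expect x 109.98846808943892 127.70659991462597
jar [0.423 0.032 0.   ] [ 95. 117.]
jartop [0.416 0.032 0.05 ] [ 95. 123.]
hs [ 0.427 -0.124  0.   ] [-60.  99.]
hs [ 0.389 -0.091  0.   ] [-30. 140.]
hsL [ 0.386 -0.16   0.   ] [-99. 136.]
drv [0.657 0.032 0.004] [ 117. -116.]
drv [ 0.653 -0.17   0.015] [ -84. -131.]
drv [ 0.651 -0.066  0.012] [  18. -119.]
jartop side [0.41824576 0.03125964 0.05      ] [ 94.17411443 121.55724232]
```

The fit is good: fixture origin at (0.531, -0.074), yaw 1.478, and the ball is where expected. I'll move to a pre-push pose with the fingers shut.

>>> drive_tool(xyz=[[31.3,57.9,0],[31.3,57.9,0],[31.3,57.9,0],[31.3,57.9,0],[31.3,57.9,0],[31.3,57.9,0],[31.3,57.9,0],[31.3,57.9,0],[31.3,57.9,0],[31.3,57.9,0],[31.3,57.9,0],[31.3,57.9,0]], angular=[[0,0,1],[0,0,2],[0,0,3],[0,0,4],[0,0,5],[0,0,6],[0,0,6.36],[0,0,6.36],[0,0,6.36],[0,0,6.36],[0,0,6.36],[0,0,6.36]], claw=[-1,-1,-1,-1,-1,-1,-1,-1,-1,-1,-1,-1])

```text
t: 1.6
tool_pos: [0.5383, -0.0022, 0.2136]
eef_rot: [-0.0, 0.738, 0.675, -0.0]
contact_force: [-0.2, -0.5, -0.9]
grip_width: 0.0004
grasp_force: 0.0
```

>>> drive_tool(xyz=[[0,0,-5],[0,0,-10],[0,0,-10],[0.2,1.5,-10],[0.3,3,-10],[0.4,4,-10],[0.5,5,-10],[0.6,6,-10],[0.65,7,-10],[0.7,7.5,-10],[0.75,8.0,-10],[0.75,8.0,-10]], angular=[[0,0,0],[0,0,0],[0,0,0],[0,0,0],[0,0,0],[0,0,0],[0,0,0],[0,0,0],[0,0,0],[0,0,0],[0,0,0],[0,0,0]], claw=[-1,-1,-1,-1,-1,-1,-1,-1,-1,-1,-1,-1])

```text
t: 3.1
tool_pos: [0.5456, 0.0762, 0.1145]
eef_rot: [0.0, 0.739, 0.674, 0.0]
contact_force: [0.2, -0.9, 0.7]
grip_width: 0.0006
grasp_force: 0.0
```

```bash
python3 - <<'E'
from bench import *
import cv2
c=camera("side"); cv2.imwrite("pics/s1.png",cv2.cvtColor(cv2.resize(c["image"][120:300,150:390],None,fx=3,fy=3),cv2.COLOR_RGB2BGR));print(state()["contact_force"])
E
```

```text
[ 0.30209408 -0.65286915 -0.28732611]
```

View pics/s1.png

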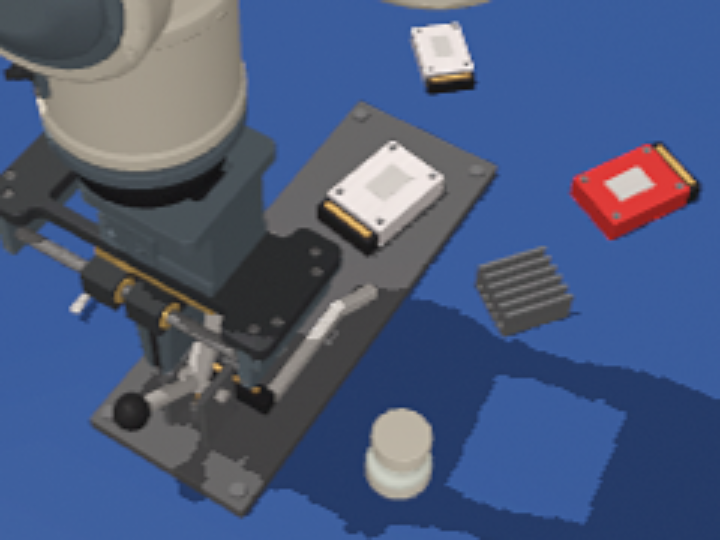

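The arm has gone over: the ball is at crop (131,411), pointing +x. I'll lift clear and go above the module, opening the gripper.

>>> drive_tool(xyz=[[0,0,4],[0,0,8],[0,0,8.5],[-0.8,-6,8.5],[-1.6,-12,8.5],[-2.4,-18,8.5],[-3.2,-23.5,8.5],[-3.2,-23.5,8.5],[-3.2,-23.5,4],[-3.2,-23.5,-2],[-3.2,-23.5,-4],[-3.2,-23.5,-4]], angular=[[0,0,0],[0,0,0],[0,0,0],[0,0,-1],[0,0,-1],[0,0,-1],[0,0,-1],[0,0,-1],[0,0,-1],[0,0,-1],[0,0,-1],[0,0,-1]], claw=[-1,-1,-1,-1,1,1,1,1,1,1,1,1])

```text
t: 4.65
tool_pos: [0.5121, -0.1581, 0.0723]
eef_rot: [-0.002, 0.795, 0.607, -0.001]
contact_force: [0.2, -0.2, 0.2]
grip_width: 0.0774
grasp_force: 0.0
```

```bash
python3 - <<'E'
from bench import *
import cv2
s=state();c=camera("side"); cv2.imwrite("pics/s2.png",cv2.cvtColor(cv2.resize(c["image"][120:300,150:390],None,fx=3,fy=3),cv2.COLOR_RGB2BGR));print(s["tool_pos"],s["eef_rot"],s["grip_width"])
E
```

```text
[ 0.51209794 -0.15812728  0.07232234] [-0.00168192  0.79496722  0.60664945 -0.00085898] 0.07736388218740381
```

View pics/s2.png

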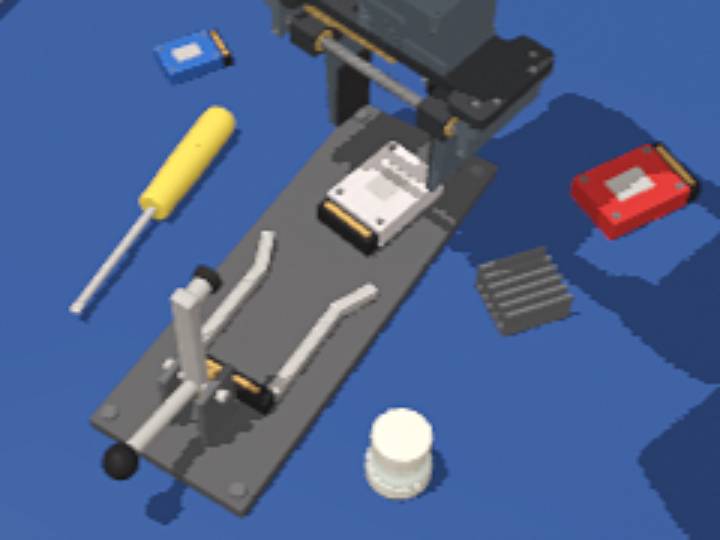

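The arm is upright with the ball at crop (121,462), and the fingers straddle the module. I'll descend and grip.

>>> drive_tool(xyz=[[0.1,0,-3],[0.1,0,-4.7],[0.1,0,-4.7],[0.1,0,-4.7],[0.1,0,-4.7],[0.1,0,-4.7],[0.1,0,-4.7],[0.1,0,-4.7],[0.1,0,-4.7]], angular=[[0,0,0],[0,0,0],[0,0,0],[0,0,0],[0,0,0],[0,0,0],[0,0,0],[0,0,0],[0,0,0]], claw=[1,1,1,-1,-1,-1,-1,-1,-1])

```text
t: 5.82
tool_pos: [0.5143, -0.1592, 0.0271]
eef_rot: [0.0, 0.795, 0.606, 0.0]
contact_force: [-0.8, 0.0, 4.9]
grip_width: 0.0493
grasp_force: 30.0
```

>>> drive_tool(xyz=[[0.5,1.0,0],[1.1,2.3,0],[1.1,2.3,0],[1.3,4.3,0],[1.5,6.3,0],[1.6,7.3,0],[1.65,7.8,0],[1.65,7.8,0]], angular=[[0,0,0.4],[0,0,1],[0,0,1],[0,0,1],[0,0,1],[0,0,1],[0,0,1],[0,0,1]], claw=[-1,-1,-1,-1,-1,-1,-1,-1])

```text
t: 6.82
tool_pos: [0.5307, -0.0804, 0.0271]
eef_rot: [-0.0, 0.74, 0.673, 0.0]
contact_force: [0.9, 4.3, 6.4]
grip_width: 0.0497
grasp_force: 30.0
```

```bash
python3 - <<'E'
from bench import *
import cv2
s=state();c=camera("scene"); cv2.imwrite("pics/s3.png",cv2.cvtColor(cv2.resize(c["image"][165:285,155:350],None,fx=4,fy=4,interpolation=cv2.INTER_CUBIC),cv2.COLOR_RGB2BGR));print(s["tool_pos"],s["contact_force"],s["torque"])
E
```

```text
[ 0.53074528 -0.08035554  0.02706078] [0.86370259 4.2647503  6.42926389] [ 0.76647717 -0.2047248  -0.03372712]
```

View pics/s3.png

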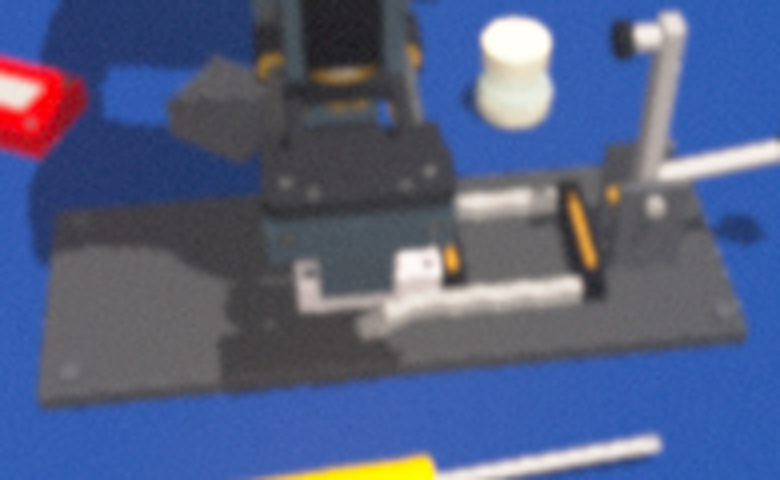

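The module is in the channel with its nose at about x=46 and low side forces. I'll carry on towards the stop.

>>> drive_tool(xyz=[[0.1,1.2,0],[0.2,2.4,0],[0.33,3.6,0],[0.4,4.4,0],[0.45,4.9,0],[0.45,4.9,0]], angular=[[0,0,0],[0,0,0],[0,0,0],[0,0,0],[0,0,0],[0,0,0]], claw=[-1,-1,-1,-1,-1,-1])

```text
t: 7.62
tool_pos: [0.5353, -0.0315, 0.0271]
eef_rot: [-0.0, 0.74, 0.673, 0.0]
contact_force: [0.4, 3.9, 6.5]
grip_width: 0.0494
grasp_force: 30.0
```

>>> drive_tool(xyz=[[0.02,0.2,0],[0.03,0.35,0],[0.03,0.35,0]], angular=[[0,0,0],[0,0,0],[0,0,0]], claw=[-1,-1,-1])

```text
t: 8.0
tool_pos: [0.5355, -0.0285, 0.0271]
eef_rot: [0.0, 0.74, 0.673, 0.0]
contact_force: [-0.5, -1.5, 5.5]
grip_width: 0.0494
grasp_force: 30.0
```

>>> drive_tool(xyz=[[0.02,0.15,0],[0.02,0.2,0],[0.02,0.2,0]], angular=[[0,0,0],[0,0,0],[0,0,0]], claw=[-1,-1,-1])

```text
t: 8.38
tool_pos: [0.5357, -0.0267, 0.0271]
eef_rot: [0.0, 0.74, 0.673, 0.0]
contact_force: [1.1, -3.9, 5.3]
grip_width: 0.0495
grasp_force: 30.0
```

>>> drive_tool(xyz=[[0.02,0.2,0],[0.02,0.2,0]], angular=[[0,0,0],[0,0,0]], claw=[-1,-1])

```text
t: 8.62
tool_pos: [0.536, -0.0263, 0.0271]
eef_rot: [0.001, 0.74, 0.673, -0.001]
contact_force: [-2.3, -22.9, 4.4]
grip_width: 0.0498
grasp_force: 30.0
```

A 23 N reaction shows it is against the stop. I'll release, lift and check.

>>> drive_tool(xyz=[[0,-0.1,0],[0,-0.1,0],[0,-0.1,0],[0,-0.1,0],[0,-0.1,4],[0,-0.1,10],[-0.3,-5,16],[-0.5,-12,20],[-0.5,-16,20],[-0.5,-16,20]], angular=[[0,0,0],[0,0,0],[0,0,0],[0,0,0],[0,0,0],[0,0,0],[0,0,0],[0,0,0],[0,0,0],[0,0,0]], claw=[0.5,0.5,0.5,0.5,0.5,0.5,-1,-1,-1,-1])

```text
t: 9.88
tool_pos: [0.5313, -0.1882, 0.2282]
eef_rot: [0.001, 0.74, 0.672, 0.0]
contact_force: [1.3, 0.3, 0.1]
grip_width: 0.0312
grasp_force: 0.0
```

```bash
python3 - <<'E'
from bench import *
import cv2,numpy as np
s=state();im=[]
for n,(x,y) in (("scene",(230,165)),("side",(180,190))):
    a=camera(n)["image"][y:y+110,x:x+120]; im.append(cv2.resize(a,None,fx=3.3,fy=3.3,interpolation=cv2.INTER_CUBIC))
cv2.imwrite("pics/s4.png",cv2.cvtColor(np.hstack(im),cv2.COLOR_RGB2BGR));print(s["tool_pos"],s["contact_force"])
E
```

```text
[ 0.53125511 -0.18824518  0.22820664] [1.30827989 0.34939466 0.07876777]
```

View pics/s4.png

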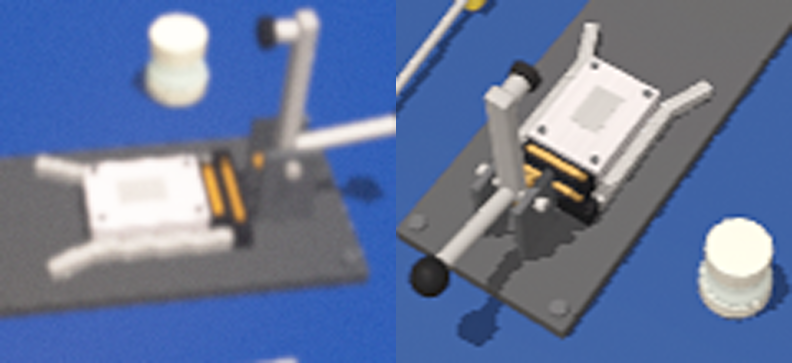

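The module is flush against the stop and the arm is still back. I'll go behind the bar end.

>>> drive_tool(xyz=[[0.4,6,0],[0.7,12,0],[1.0,18,0],[1.3,24,0],[1.6,29.3,0],[1.6,29.3,0],[1.6,29.3,0],[1.6,29.3,-5],[1.6,29.3,-10],[1.6,29.3,-10.8],[1.6,29.3,-10.8]], angular=[[0,0,0],[0,0,0],[0,0,0],[0,0,0],[0,0,0],[0,0,0],[0,0,0],[0,0,0],[0,0,0],[0,0,0],[0,0,0]], claw=[-1,-1,-1,-1,-1,-1,-1,-1,-1,-1,-1])

```text
t: 11.35
tool_pos: [0.5472, 0.1079, 0.1196]
eef_rot: [-0.0, 0.739, 0.673, -0.0]
contact_force: [0.0, -0.0, 0.4]
grip_width: 0.0007
grasp_force: 0.0
```

>>> drive_tool(xyz=[[-0.15,-1.5,0],[-0.3,-3,0],[-0.4,-4,0],[-0.45,-5,-0.3],[-0.55,-6,-0.6],[-0.65,-7,-1.0],[-0.7,-8,-1.3],[-0.8,-8.7,-1.6],[-0.85,-9.3,-1.7],[-0.85,-9.3,-1.7],[-0.85,-9.3,-1.7]], angular=[[0,0,0],[0,0,0],[0,0,0],[0,0,0],[0,0,0],[0,0,0],[0,0,0],[0,0,0],[0,0,0],[0,0,0],[0,0,0]], claw=[-1,-1,-1,-1,-1,-1,-1,-1,-1,-1,-1])

```text
t: 12.72
tool_pos: [0.5385, 0.0154, 0.102]
eef_rot: [0.0, 0.739, 0.674, 0.0]
contact_force: [0.8, 0.5, 0.1]
grip_width: 0.0005
grasp_force: 0.0
```

No contact force now, so the arm has gone over by itself. I'll back away and look.

>>> drive_tool(xyz=[[-0.1,-1,1],[-0.2,-2,5],[-0.2,-4,10],[-0.8,-10,12],[-1.4,-16,12],[-2,-22,12],[-2,-22,12],[-2,-22,12],[-2,-22,12]], angular=[[0,0,0],[0,0,0],[0,0,0],[0,0,0],[0,0,0],[0,0,0],[0,0,0],[0,0,0],[0,0,0]], claw=[-1,-1,-1,-1,-1,-1,-1,-1,-1])

```text
t: 13.85
tool_pos: [0.5185, -0.2036, 0.2221]
eef_rot: [-0.0, 0.739, 0.674, 0.0]
contact_force: [0.4, 0.8, 0.2]
grip_width: 0.0004
grasp_force: 0.0
```

```bash
python3 - <<'E'
from bench import *
import cv2,numpy as np
s=state();im=[]
for n,(x,y) in (("scene",(230,165)),("side",(180,190))):
    a=camera(n)["image"][y:y+110,x:x+120]; im.append(cv2.resize(a,None,fx=3.3,fy=3.3,interpolation=cv2.INTER_CUBIC))
cv2.imwrite("pics/s5.png",cv2.cvtColor(np.hstack(im),cv2.COLOR_RGB2BGR));print(s["t"],s["tool_pos"],s["contact_force"])
E
```

```text
13.85 [ 0.51846294 -0.20361033  0.22212664] [0.39292651 0.77614699 0.21479105]
```

View pics/s5.png

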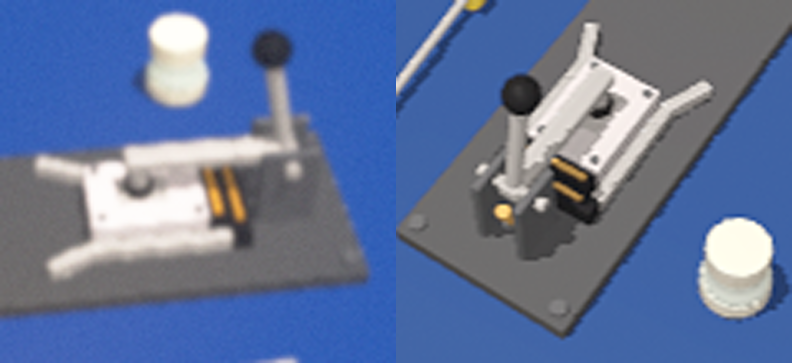

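The foot is down on the module (scene crop (138,183)), the module is home, and the robot is clear. I'll let it settle briefly, then hand in.

>>> drive_tool(xyz=[[0,0,0],[0,0,0],[0,0,0],[0,0,0],[0,0,0],[0,0,0],[0,0,0],[0,0,0]], angular=[[0,0,0],[0,0,0],[0,0,0],[0,0,0],[0,0,0],[0,0,0],[0,0,0],[0,0,0]], claw=[-1,-1,-1,-1,-1,-1,-1,-1])

```text
t: 14.95
tool_pos: [0.5184, -0.2047, 0.2219]
eef_rot: [0.0, 0.739, 0.673, 0.0]
contact_force: [-0.2, -0.0, -0.7]
grip_width: 0.0002
grasp_force: 0.0
```

```bash
python3 -c "
from bench import *
print(finish_job())"
```

```text
the job is handed in; nothing more can be done
None
```

The job is handed in at about 15 s with no verdict returned: the last picture shows the module home against the stop and the foot down on it, the robot is clear, and I never moved against the screwdriver, jar or heat sink.

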